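# Start the rotor hold-down bolt of a bench centrifuge

## Robot

A 6-joint arm with a two-finger parallel gripper is mounted at the origin on the work surface; the furniture and walls round the work are solid. World frame = base frame: x ahead of the robot, y to its left, z up, the work surface at z = 0. Lengths are in m, angles in rad, forces in N, time in s.
With the tool pointing down it reaches from about 0.3 to 0.95 m from the base axis. Payload 3.1 kg.
Tool frame: the origin (TCP) lies on the centre line of the jaws, within the pads' length; the fingertips stand 25 mm ahead of it and the grasp point (between the pads) lies 6 mm ahead of it; z points along the fingers, x is the direction in which the jaws open and shut, and the axes are right-handed (so a half turn about z gives the same grasp; the last joint's range is limited). The gripper opens to 85 mm and grips with 20 to 120 N. Pads are 22 mm wide; open, the fingers measure 114 mm over their backs; the gripper's body (76 mm by 85 mm) begins 54 mm behind the grasp point. The pads swing forward as they close: fully open they stand 13 mm farther back than shut.
Start: joints at [-1.2, 0.308, 1.634, -0, 1.2, -0.07], TCP at [0.267, -0.565, 0.256] pointing down, gripper open.
Joint ranges: [-3.06, 3.06], [-0.79, 1.96], [0.05, 2.63], [-1.19, 4.34], [0.05, 2.64], [-2.94, 2.94]. Speed limits (rad/s): [2.79, 2.79, 3.14, 3.14, 3.14, 3.14].

## Interface

Orientations are given as a rotation vector (axis times angle).
In Python, from cell import manip gives the robot as it stands. Calls block until the motion is done:
- manip.movep(position, orientation): joint-space move of the TCP to a pose.
- manip.move_straight(position, rot=None, vel=0.15, threshold=None): straight line of the TCP; rot=None keeps the orientation; vel is the mean speed in m/s. With threshold (N) it stops when the force on the tool has changed by that much, and returns True; else False.
- manip.move_j(angles): joint-space move.
- manip.grip(opening): finger opening in m; the grip force is fixed at half the most; returns when the fingers have stopped.
- manip.wait(seconds).
- manip.solve_ik(position, orientation): joint angles nearest the present ones, or None.
- manip.get_image(name): name is "scene" or "top"; returns the picture (384x512x3 uint8, red, green, blue); there is no depth.
- manip.camera_info(name): a dict with "fov_y" (degrees; the focal length in pixels is half the picture's height over the tangent of half this angle, whatever the lens; pixels are square), "cx", "cy" (the principal point, pixels), "R" (3x3) and "t" (3): a world point X has camera coordinates R X + t. Camera axes: x right, y down, z forward; pixel columns grow to the right and rows downward; lengths in m; the calibration is good to about 2 mm. A picture is of the moment at which its call begins. camera_info takes no time and is no camera call.
A pose or a line that the arm cannot do raises manip.MotionError and nothing moves.
- manip.sign_off(): hands the job in, once; it reports no verdict.
Readings, each from a call of its own:
- manip.get_time_s(): time.
- manip.get_joint_pos(): joint angles.
- manip.get_qvel(): joint speeds.
- manip.get_joint_torque(): joint torques, N m.
- manip.get_tcp_pos(): TCP position.
- manip.get_orientation(): TCP orientation.
- manip.get_ft_force(): force on the tool from outside, world axes, zero at the start.
- manip.get_wrist_torque(): the same for the moment, N m.
- manip.get_width(): finger opening in m.
Only numpy, scipy, OpenCV 4.12 (cv2) and the standard library are available. Lean on these libraries where they do the work, as an engineer would, in place of code of your own. Each camera call takes 0.05 s, during which the arm holds its last target.

## Task

Take the rotor's hold-down bolt out of the blue stand and slide it straight down the bore in the middle of the centrifuge rotor until it rests on the thread. Find the start of the thread as one does by hand, without forcing it: turn the bolt backward (anticlockwise from above) until it drops into the thread, then forward (clockwise) one full turn. Finish while holding on to its bar grip, bolt upright and started by that one turn but not screwed down, so that a colleague can put the spindle lock on; leave the things round about standing where they are.

Things in the scene. Friction and masses are not known exactly. Their poses are not given: they have to be found in the camera images.
- bolt_grip (a point): Where to grip the loose rotor bolt (0.2 to 0.4 kg): centre of its black bar grip, 22 mm above the flange's top, 14 mm below the bar's top. The bar is 46 mm long (this point's x), 20 mm thick (y), 36 mm tall (z, up along the bolt) and looks the same after a half turn. The bolt starts upright with its tip 30 mm down a loose hole of the blue stand.
- bolt_flange (a point): Centre of the underside of the bolt's steel flange, 28 mm below bolt_grip; flange 42 mm across, 6 mm thick. Below it the steel shank, 28 mm in diameter, reaches 60 mm down; its last 26 mm carry a coarse thread. z up along the bolt. 'Gap' below means the height of this point above hub_top.
- bolt_tip (a point): Lower end of the bolt's shank, on its axis, 88 mm below bolt_grip and 60 mm below bolt_flange. Axes as bolt_grip.
- bolt: The rotor bolt as a whole, 102 mm tall; origin at the lower end of its shank, z up along it, x along the bar grip.
- hub_top (a point): Centre of the mouth of the rotor's bore, level with the flat top of the rotor hub (grey rotor with twelve dark tube holes in the white centrifuge), 106 mm above the desk. Bore 29.6 mm wide, straight down, countersunk at the mouth (41 mm wide, 7 mm deep); hub 47 mm across. The rotor does not turn. The open lid begins 95 mm behind (+x of the centrifuge) and rises to 275 mm.
- thread_start (a point): Top of the thread in the bore, 30 mm below hub_top. Right-hand thread (clockwise goes down), two starts: 12 mm deeper per turn, one drop of 6 mm every half turn; play 1.6 mm up and down, 0.8 mm sideways. It cannot be seen where the starts lie, and the axes of this point do not tell it.
- thread_boss: The threaded drive shaft in the bore; it does not turn; origin on the desk below hub_top. Let into the bore at any angle, the bolt rests on it with a gap of 20 to 26 mm. Turned backward (0.05 N m) it climbs to a gap of 26 mm within half a turn, then drops by its own weight to 20 mm if the grip lets it sink. One turn forward makes that 8 mm. Let go, it stays at any angle.
- minifuge: White bench centrifuge, 216 x 212 mm, top of the housing 92 mm above the desk, fixed; origin on the desk below the rotor's centre, x points to its back (the open lid), its dark control panel faces -x.
- stand: Blue plastic stand, 100 x 66 x 42 mm, fixed; origin at the centre of its underside, x along its length. The bolt's hole is 31 mm wide and 24 mm from the centre towards -x; a rotor key with a red T-bar (along y, 79 mm long, top 70 mm above the desk) sits 33 mm from the centre towards +x.
- amber_bottle: Brown bottle with black cap, 48 mm across, 90 mm tall, to be left alone; origin under its centre.
- vial: Small vial with a green cap, 25 mm across, 53 mm tall, to be left alone; origin under its centre.
- tip_box: Blue box of pipette tips with clear lid, 70 x 118 x 78 mm, to be left alone; origin under its centre.
- timer: White digital timer lying flat, 58 x 62 x 18 mm, to be left alone; origin under its centre.

How it is judged:
On the way, in this order (a step that is already met when the one before it is completed fails the run):
1. the bolt rests on the thread in the bore, turned back to just before the drop (flange 24.7 to 27 mm above the hub) (z of bolt_flange in the frame of hub_top between 0.0247 and 0.027 m and horizontal distance between bolt_grip and hub_top below 0.008 m and angle between bolt_grip's own z axis and vertical below 0.08 rad and contact force between bolt and thread_boss above 0.3 N), for 0.05 s.
2. the bolt has dropped into the thread (flange less than 21.5 mm above the hub) (z of bolt_flange in the frame of hub_top between 0.018 and 0.0215 m and horizontal distance between bolt_grip and hub_top below 0.008 m and angle between bolt_grip's own z axis and vertical below 0.08 rad and contact force between bolt and thread_boss above 0.3 N), for 0.1 s.
At the end, for the whole second after the job is handed in: The bolt is upright in the bore (on the axis within 8 mm at the grip, tilt below 0.08 rad), started by about one turn (flange 4.5 to 11.5 mm above the hub, nominally 8 mm), still, and held by the fingers with more than 2 N (z of bolt_flange in the frame of hub_top between 0.0045 and 0.0115 m and horizontal distance between bolt_grip and hub_top below 0.008 m and angle between bolt_grip's own z axis and vertical below 0.08 rad and contact force between the fingers and bolt above 2 N and linear speed of bolt below 0.02 m/s and angular speed of bolt below 0.2 rad/s); the arm keeps its last pose, push and grip.
It fails at once if the bolt is forced: more than 60 N between bolt and centrifuge (contact force between bolt and minifuge above 60 N).
It fails at once if a bystander is shifted more than 25 mm or knocked over (distance of any of amber_bottle, vial, tip_box, timer from where it was at the start of the episode above 0.025 m or angle between any of amber_bottle, vial, tip_box, timer's own z axis and vertical above 0.3 rad).
It also fails if it takes over 72 s, if anything falls off the work surface, if the arm or the gripper's body presses on something with over 40 N, if the wrist force passes 120 N, or if a joint passes its speed limit or range.

## Working session

There is one attempt and no reset: what is moved stays moved. The work goes in short steps, each a Python script; the robot and the scene stay as the last script left them, time stands still between calls to the robot, and variables do not carry over. Pictures are saved under pics/ and viewed, and the job is handed in when it is done.

```bash
ls; mkdir -p pics; python3 - <<'E'
from cell import manip
import cv2,numpy as np
for n in("scene","top"):
    im=manip.get_image(n); cv2.imwrite(f"pics/{n}0.png",im[:,:,::-1])
    c=manip.camera_info(n); print(n,{k:np.round(v,4).tolist() for k,v in c.items()})
print(manip.get_time_s(),manip.get_tcp_pos(),manip.get_orientation(),manip.get_width(),manip.get_ft_force())
E
```

```text
pics
scene {'fov_y': 52.4036, 'cx': 251.5953, 'cy': 188.3173, 'R': [[0.6009, -0.7993, -0.0097], [-0.4106, -0.2982, -0.8617], [0.6858, 0.5217, -0.5074]], 't': [-0.2452, 0.2793, 0.7413]}
top {'fov_y': 57.3846, 'cx': 256.2745, 'cy': 192.7718, 'R': [[-0.026, -0.9992, -0.0305], [-0.9892, 0.0301, -0.1436], [0.1444, 0.0265, -0.9892]], 't': [0.0593, 0.4478, 0.9943]}
0.1 [ 0.2663813  -0.56460337  0.25512695] [-2.65231342  1.68132937  0.00272243] 0.085457916970297 [ 0.83593647 -0.25153208  0.25662535]
```

View pics/scene0.png

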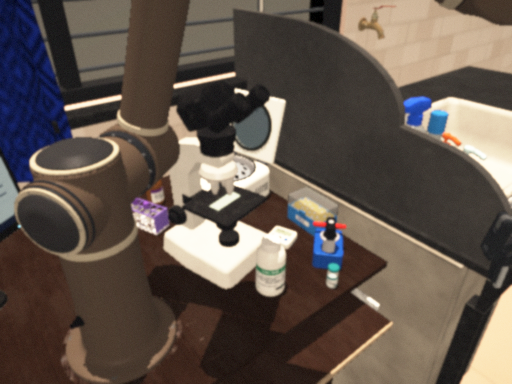

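View pics/top0.png

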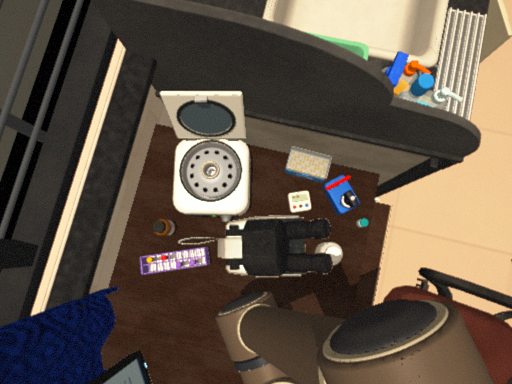

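The top view shows the centrifuge at about (211,172), the stand at (343,195) and a microscope in front of both at (270,248). I'll enlarge both areas.

```bash
python3 - <<'E'
import cv2,numpy as np
t=cv2.imread("pics/top0.png"); s=cv2.imread("pics/scene0.png")
a=cv2.resize(t[165:235,280:380],None,fx=8,fy=8,interpolation=cv2.INTER_CUBIC); cv2.imwrite("pics/stand_top.png",a)
a=cv2.resize(t[130:220,165:260],None,fx=6,fy=6,interpolation=cv2.INTER_CUBIC); cv2.imwrite("pics/fuge_top.png",a)
a=cv2.resize(s[180:300,260:360],None,fx=5,fy=5,interpolation=cv2.INTER_CUBIC); cv2.imwrite("pics/stand_scene.png",a)
E
```

```text
(no output)
```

View pics/stand_top.png

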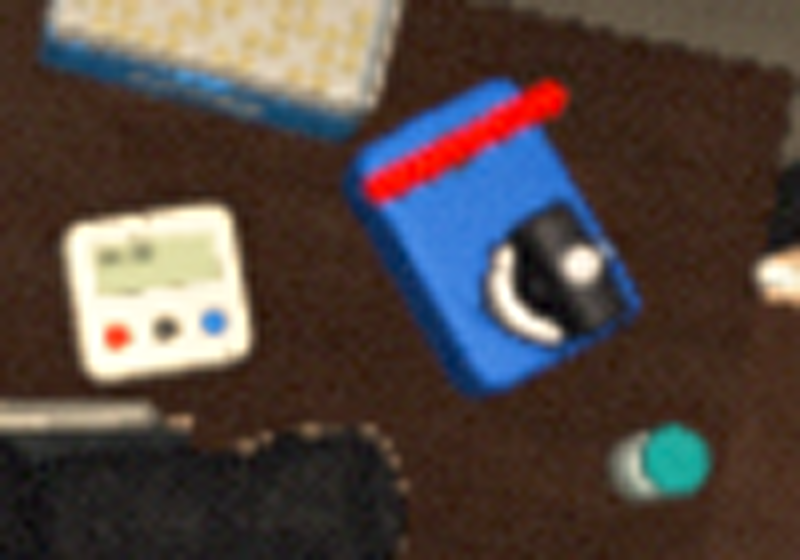

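View pics/fuge_top.png

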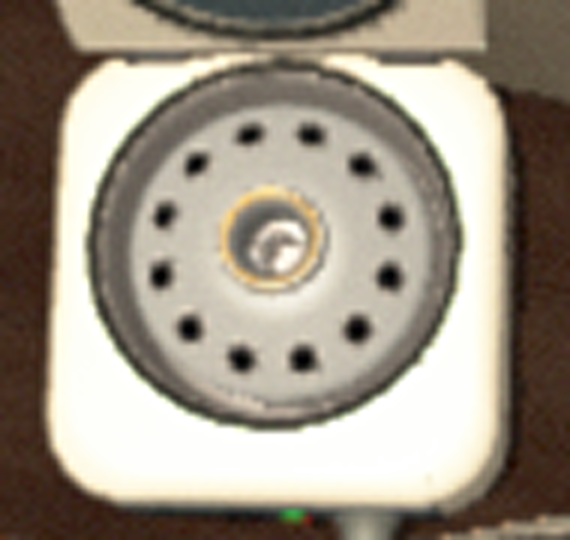

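View pics/stand_scene.png

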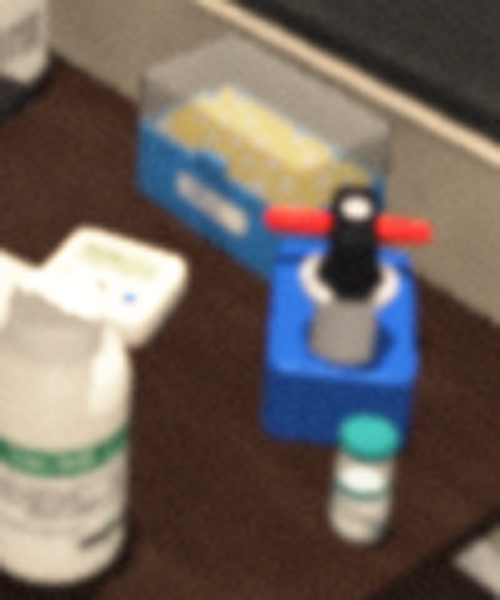

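```bash
cat > h.py <<'E'
import numpy as np,cv2
from cell import manip
from scipy.spatial.transform import Rotation as Ro
def cam(n):
    c=manip.camera_info(n); f=192/np.tan(np.radians(c["fov_y"])/2)
    return np.array(c["R"]),np.array(c["t"]),f,c["cx"],c["cy"]
def proj(n,P):
    R,t,f,cx,cy=cam(n); q=np.atleast_2d(P)@R.T+t
    return np.c_[cx+f*q[:,0]/q[:,2],cy+f*q[:,1]/q[:,2]]
def back(n,u,v,z):
    R,t,f,cx,cy=cam(n); d=R.T@np.array([(u-cx)/f,(v-cy)/f,1]); C=-R.T@t
    return C+d*(z-C[2])/d[2]
def circ(c,r,z,n=60):
    a=np.linspace(0,2*np.pi,n); return np.c_[c[0]+r*np.cos(a),c[1]+r*np.sin(a),a*0+z]
def box(c,yaw,l,w,z):
    p=np.array([[l,w],[-l,w],[-l,-w],[l,-w],[l,w]])/2
    R=np.array([[np.cos(yaw),-np.sin(yaw)],[np.sin(yaw),np.cos(yaw)]]); p=p@R.T+c[:2]
    return np.c_[p,np.full(5,z)]
def overlay(im,n,curves,x0,y0,x1,y1,k,out):
    a=cv2.resize(im[y0:y1,x0:x1],None,fx=k,fy=k,interpolation=cv2.INTER_CUBIC)
    for P,col in curves:
        q=((proj(n,P)-[x0,y0]+.5)*k-.5).round().astype(int); cv2.polylines(a,[q.reshape(-1,1,2)],False,col,1)
    cv2.imwrite(out,a)
E
python3 - <<'E'
from h import *
t=cv2.imread("pics/top0.png"); s=cv2.imread("pics/scene0.png")
for n in("top","scene"):
    R,tt,*_=cam(n); print(n,-R.T@tt)
b=back("top",280+582/8,165+265/8,.114); print("dot",b, proj("scene",b), "seen",260+357/5,180+208/5)
h=back("top",165+272/6,130+241/6,.106); print("hub",h)
k=[back("top",280+375/8,165+190/8,.067),back("top",280+555/8,165+95/8,.067)]; print("key",k)
ydir=(k[1]-k[0]); print("stand yaw cand",np.degrees(np.arctan2(ydir[1],ydir[0]))) 
E
```

```text
top [0.30091292 0.0195062  1.04963043]
scene [-0.24646121 -0.49947984  0.61438485]
dot [ 0.41523351 -0.21246701  0.114     ] [[330.3320554 221.9421455]] seen 331.4 221.6
hub [0.50543974 0.1697409  0.106     ]
key [array([ 0.44974613, -0.15352623,  0.067     ]), array([ 0.48174106, -0.21860351,  0.067     ])]
stand yaw cand -63.819178772987094
```

```bash
python3 - <<'E'
from h import *
t=cv2.imread("pics/top0.png"); s=cv2.imread("pics/scene0.png")
b=np.array([.4152,-.2125]); yaw=np.radians(27)
h=np.array([.5054,.1697])
cur=[(box(b,yaw,.046,.02,.114),(0,255,0)),(box(b,yaw,.046,.02,.078),(0,255,255)),(circ(b,.021,.078),(255,0,255)),(circ(b,.021,.072),(255,0,255))]
overlay(t,"top",cur,320,165,380,215,12,"pics/o1.png")
overlay(s,"scene",cur,300,205,350,260,10,"pics/o2.png")
cur=[(circ(h,.0205,.106),(0,0,255)),(circ(h,.0148,.099),(255,0,255)),(circ(h,.0235,.106),(0,160,0)),(circ(h,.0148,.076),(255,0,0))]
overlay(t,"top",cur,185,145,240,195,11,"pics/o3.png")
E
```

```text
(no output)
```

View pics/o1.png

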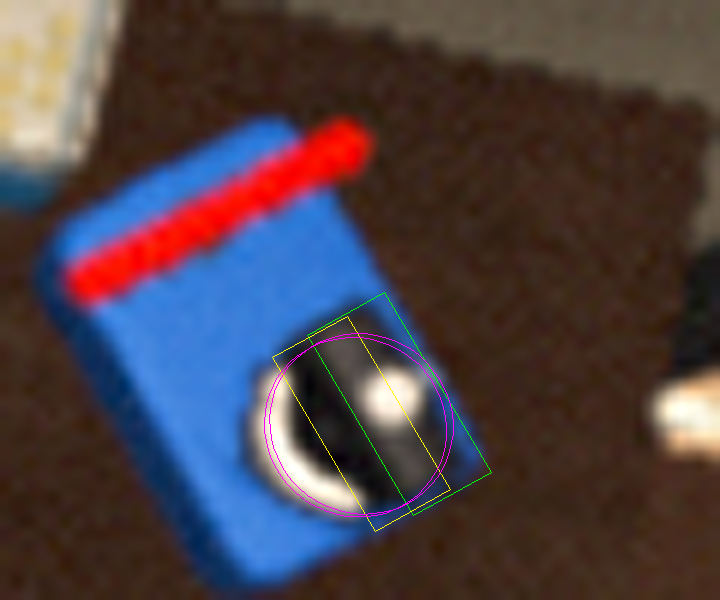

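View pics/o2.png

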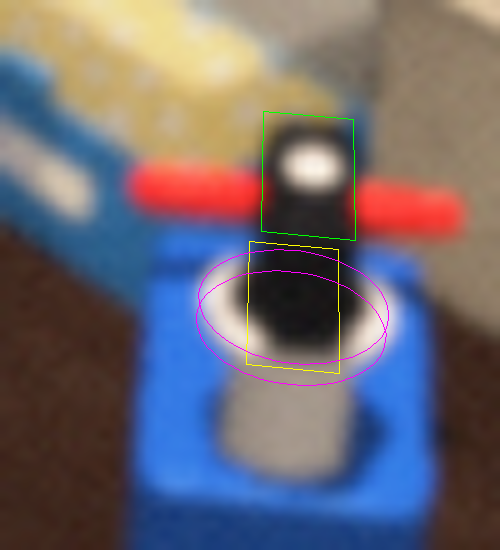

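View pics/o3.png

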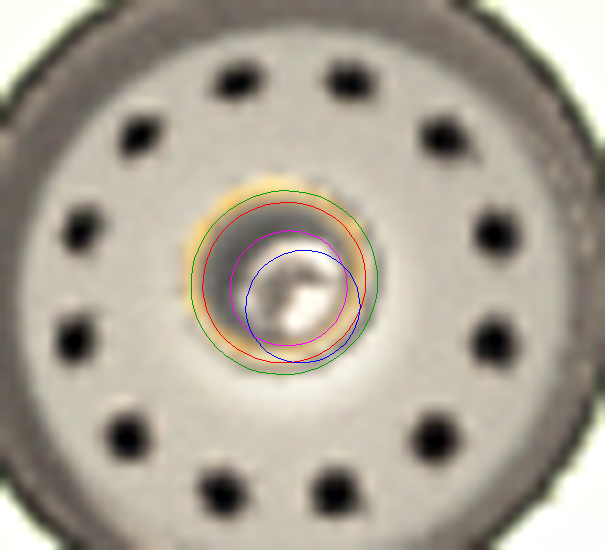

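```bash
python3 - <<'E'
from h import *
from scipy.optimize import minimize
ims={"top":cv2.imread("pics/top0.png"),"scene":cv2.imread("pics/scene0.png")}
roi={"top":(340,185,366,213),"scene":(318,212,345,248)}
K=8
obs={}
for n,(x0,y0,x1,y1) in roi.items():
    c=ims[n][y0:y1,x0:x1]
    up=cv2.resize(c,None,fx=K,fy=K,interpolation=cv2.INTER_CUBIC).astype(int)
    m=(up.max(2)<95)
    obs[n]=m; cv2.imwrite(f"pics/m_{n}.png",np.hstack([up.clip(0,255).astype(np.uint8),np.repeat(m[:,:,None]*255,3,2).astype(np.uint8)]))
h=back("top",210.0,169.55,.106); print("hub",h,proj("scene",h))
b=back("top",280+582.5/8-.5,165+265.5/8-.5,.114); print("dot",b,proj("scene",b),"seen",260+357.5/5-.5,180+208.5/5-.5)
E
```

```text
hub [0.50720437 0.17065138 0.106     ] [[224.58338519 163.60410524]]
dot [ 0.4164434  -0.21138605  0.114     ] [[330.14203187 221.51545346]] seen 331.0 221.2
```

View pics/m_top.png

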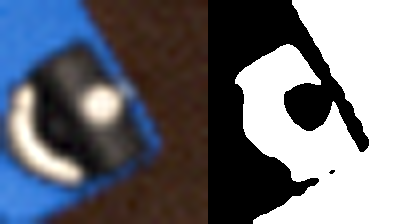

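View pics/m_scene.png

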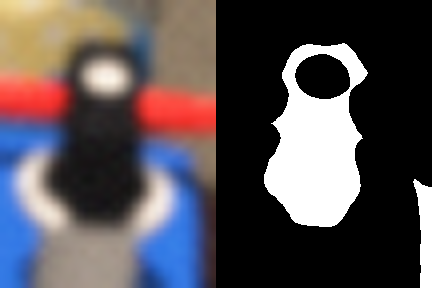

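```bash
python3 - <<'E'
from h import *
t=cv2.imread("pics/top0.png"); s=cv2.imread("pics/scene0.png")
cv2.imwrite("pics/mic_s.png",cv2.resize(s[70:300,120:350],None,fx=2.6,fy=2.6,interpolation=cv2.INTER_CUBIC))
for z in(.05,.2,.3,.4):
    print(z,[np.round(back("top",u,v,z)[:2],3).tolist() for u,v in((220,217),(330,217),(330,275),(220,275),(285,225))])
for z in(.2,.3,.35,.4): print("eyepc scene (220,110)",z,back("scene",220,112,z).round(3),"(262,92)",back("scene",262,92,z).round(3))
E
```

```text
0.05 [[0.38, 0.152], [0.371, -0.161], [0.211, -0.152], [0.218, 0.154], [0.352, -0.033]]
0.2 [[0.368, 0.132], [0.361, -0.134], [0.224, -0.126], [0.23, 0.134], [0.344, -0.025]]
0.3 [[0.36, 0.119], [0.354, -0.116], [0.233, -0.109], [0.239, 0.12], [0.339, -0.02]]
0.4 [[0.352, 0.106], [0.347, -0.098], [0.242, -0.092], [0.247, 0.107], [0.334, -0.014]]
eyepc scene (220,110) 0.2 [0.633 0.291 0.2  ] (262,92) [0.882 0.307 0.2  ]
eyepc scene (220,110) 0.3 [0.421 0.1   0.3  ] (262,92) [0.61  0.112 0.3  ]
eyepc scene (220,110) 0.35 [0.315 0.005 0.35 ] (262,92) [0.474 0.015 0.35 ]
eyepc scene (220,110) 0.4 [ 0.209 -0.091  0.4  ] (262,92) [ 0.337 -0.082  0.4  ]
```

View pics/mic_s.png

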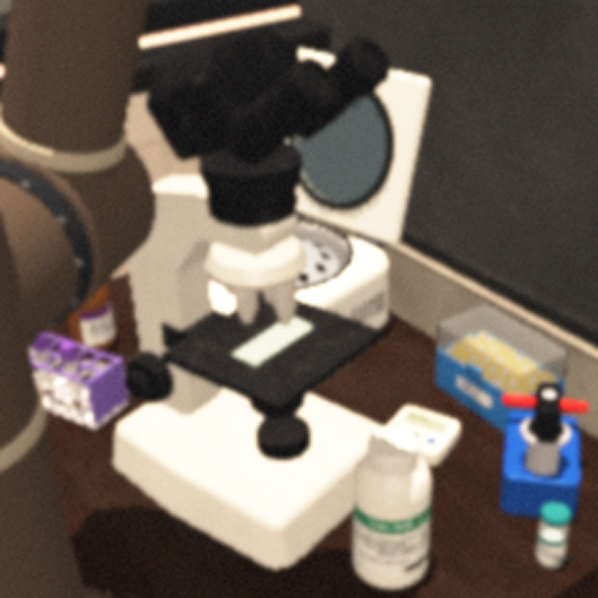

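```bash
python3 - <<'E'
from h import *
from scipy.optimize import least_squares
down=lambda yaw:Ro.from_matrix(np.array([[np.cos(yaw),np.sin(yaw),0],[np.sin(yaw),-np.cos(yaw),0],[0,0,-1]])).as_rotvec()
D=[]
for p in([.5,.17,.3],[.5,.17,.15],[.6,.0,.3],[.4165,-.212,.15],[.4165,-.212,.4],[.5,.17,.45],[.45,0,.5]):
    q=manip.solve_ik(p,down(0)); print(p,None if q is None else np.round(q,3))
    if q is not None: D.append((p,q))
def f(x):
    L1,L2,d,a,off,L3=x; r=[]
    for p,q in D:
        s=q[1]+q[2]
        rr=a+L1*np.sin(q[1])+L2*np.sin(s)+L3*np.cos(s); zz=d+L1*np.cos(q[1])+L2*np.cos(s)-L3*np.sin(s)
        r+= [rr-np.sqrt(p[0]**2+p[1]**2-off**2),zz-p[2]]
    return r
s=least_squares(f,[.4,.4,.1,0,0,0.]); print(s.x,s.cost)
for y in(0,1,-1,2,-2,2.8,-2.8):
    q=manip.solve_ik([.507,.1707,.25],down(y)); print(y,None if q is None else np.round(q,2))
E
```

```text
[0.5, 0.17, 0.3] [ 0.245  0.081  1.814 -0.     1.247  0.245]
[0.5, 0.17, 0.15] [ 0.245  0.255  1.943 -0.     0.944  0.245]
[0.6, 0.0, 0.3] [-0.073  0.224  1.65  -0.     1.268 -0.073]
[0.4165, -0.212, 0.15] [-0.564  0.145  2.079 -0.     0.918 -0.564]
[0.4165, -0.212, 0.4] [-0.564 -0.11   1.804 -0.     1.447 -0.564]
[0.5, 0.17, 0.45] [ 0.245  0.003  1.601 -0.     1.538  0.245]
[0.45, 0, 0.5] [-0.097 -0.167  1.663 -0.     1.645 -0.097]
[ 4.81800000e-01  5.26500000e-01  2.22000000e-02 -7.43481804e-15
 -4.35000000e-02  3.66000000e-02] 9.094341846495421e-26
0 [ 0.24  0.14  1.85 -0.    1.15  0.24]
1 [ 0.24  0.14  1.85 -0.    1.15 -0.76]
-1 [ 0.24  0.14  1.85 -0.    1.15  1.24]
2 [ 0.24  0.14  1.85 -0.    1.15 -1.76]
-2 [ 0.24  0.14  1.85 -0.    1.15  2.24]
2.8 [ 0.24  0.14  1.85 -0.    1.15 -2.56]
-2.8 None<stdin>:13: RuntimeWarning: invalid value encountered in sqrt
```

```bash
cat >> h.py <<'E'
def down(yaw): return Ro.from_matrix(np.array([[np.cos(yaw),np.sin(yaw),0],[np.sin(yaw),-np.cos(yaw),0],[0,0,-1]])).as_rotvec()
def st(m=""):
    o=Ro.from_rotvec(manip.get_orientation()).as_matrix()
    print(m,"t%.2f"%manip.get_time_s(),"tcp",np.round(manip.get_tcp_pos(),4),"yaw %.3f"%np.arctan2(o[1,0],o[0,0]),"F",np.round(manip.get_ft_force(),2),"M",np.round(manip.get_wrist_torque(),2),"w %.4f"%manip.get_width())
E
python3 - <<'E'
from h import *
b=[.4165,-.212]; yaw=np.radians(27-90)
manip.movep([*b,.22],down(yaw)); st()
print(manip.move_straight([*b,.13],vel=.12,threshold=8)); st()
for n in("scene","top"):
    cv2.imwrite(f"pics/{n}1.png",manip.get_image(n)[:,:,::-1])
i=cv2.imread("pics/scene1.png"); cv2.imwrite("pics/c1.png",cv2.resize(i[170:270,290:390],None,fx=6,fy=6,interpolation=cv2.INTER_CUBIC))
E
```

```text
t1.53 tcp [ 0.4168 -0.213   0.2204] yaw -1.100 F [-0.72 -0.07 -0.26] M [-0.01  0.01  0.02] w 0.0855
False
 t2.43 tcp [ 0.417  -0.2125  0.1305] yaw -1.100 F [ 0.01 -0.23  0.71] M [-0.01  0.01  0.  ] w 0.0852
```

View pics/c1.png

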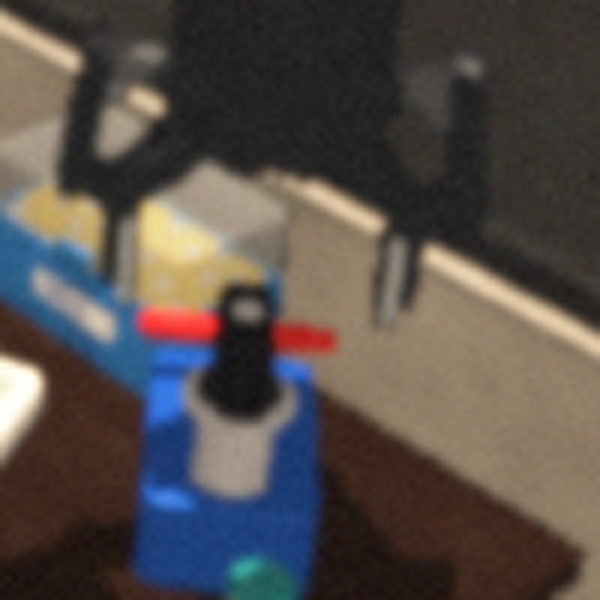

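View pics/top1.png

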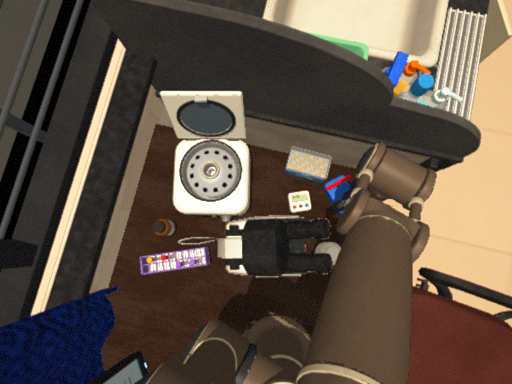

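```bash
python3 - <<'E'
from h import *
b=[.4165,-.212]
print(manip.move_straight([*b,.109],vel=.08,threshold=8)); st()
manip.grip(0.0); st("grip")
manip.move_straight([*b,.15],vel=.1,threshold=15); st("l1")
manip.move_straight([*b,.25],vel=.15); st("l2")
manip.wait(.2); st()
for n in("scene","top"):
    cv2.imwrite(f"pics/{n}2.png",manip.get_image(n)[:,:,::-1])
i=cv2.imread("pics/scene2.png"); cv2.imwrite("pics/c2.png",cv2.resize(i[120:240,280:400],None,fx=5,fy=5,interpolation=cv2.INTER_CUBIC))
E
```

```text
False
 t2.94 tcp [ 0.4162 -0.2117  0.1086] yaw -1.100 F [ 0.37  0.57 -0.23] M [ 0.02 -0.02  0.06] w 0.0854
grip t3.56 tcp [ 0.4168 -0.2121  0.1094] yaw -1.100 F [-1.28  0.46  3.53] M [0.09 0.04 0.02] w 0.0189
l1 t4.12 tcp [ 0.4161 -0.2118  0.1497] yaw -1.100 F [-1.01 -0.86 -2.83] M [0.05 0.01 0.01] w 0.0192
l2 t4.93 tcp [ 0.4157 -0.2115  0.2488] yaw -1.100 F [-0.26 -0.44 -2.81] M [ 0.02 -0.02 -0.02] w 0.0191
 t5.13 tcp [ 0.4158 -0.2115  0.2486] yaw -1.100 F [-0.08 -0.78 -1.88] M [-0.01 -0.1   0.06] w 0.0192
```

View pics/c2.png

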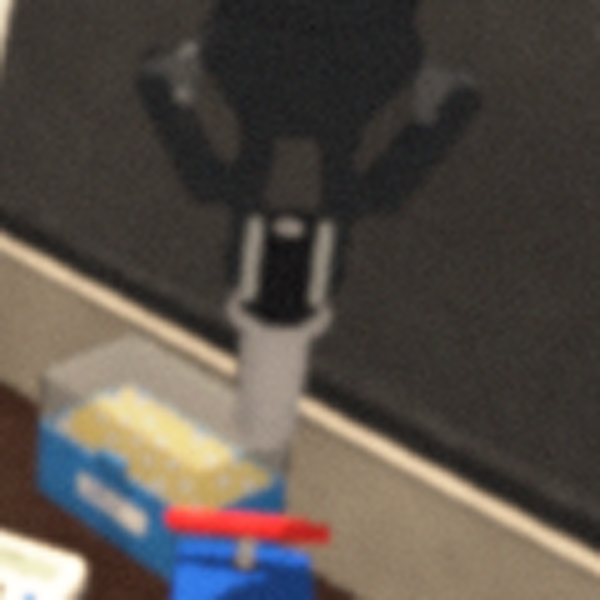

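```bash
python3 - <<'E'
from h import *
s=cv2.imread("pics/scene2.png"); c=np.array([.4158,-.2115]); z=.2396
y=np.radians(27)
print(proj("scene",[[*c,z+.014]]), "seen 337.6 165.2")
cur=[(box(c,y,.046,.02,z+.014),(0,255,0)),(circ(c,.021,z-.022),(255,0,255)),(circ(c,.021,z-.028),(255,0,255)),(circ(c,.014,z-.088),(0,255,255))]
overlay(s,"scene",cur,310,150,365,220,10,"pics/o4.png")
E
```

```text
[[336.43962044 165.07296525]] seen 337.6 165.2
```

View pics/o4.png

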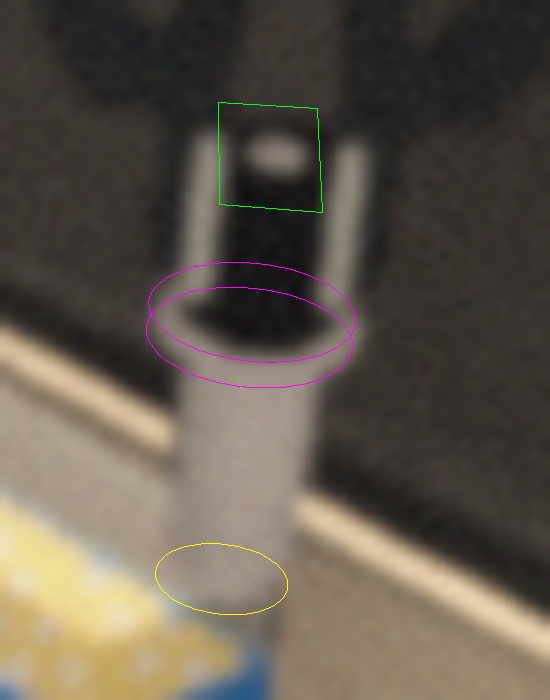

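```bash
python3 - <<'E'
from h import *
b=[.4165,-.212]; h=[.5072,.1707]; yaw=-1.1
manip.move_straight([*b,.33],vel=.2)
manip.movep([*h,.30],down(yaw)); st()
manip.move_straight([*h,.225],vel=.15,threshold=8); st()
for n in("scene","top"):
    cv2.imwrite(f"pics/{n}3.png",manip.get_image(n)[:,:,::-1])
E
```

```text
t7.25 tcp [0.5073 0.1697 0.2997] yaw -1.101 F [-0.51 -0.34 -2.34] M [ 0.   -0.03 -0.05] w 0.0191
 t7.90 tcp [0.5079 0.1703 0.2256] yaw -1.101 F [ 0.79 -0.25 -2.8 ] M [ 0.08 -0.02  0.  ] w 0.0186
```

View pics/scene3.png

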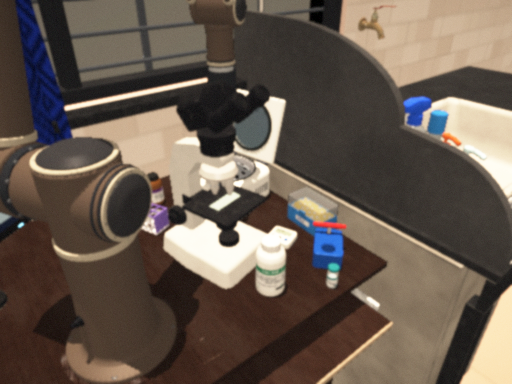

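View pics/top3.png

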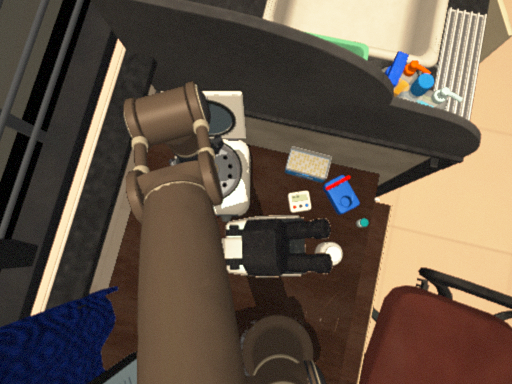

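```bash
python3 - <<'E'
from h import *
h=[.5072,.1707]
r=False
for z in(.205,.198,.191,.184,.177,.172):
    r=manip.move_straight([*h,z],vel=.04,threshold=8); st(f"{z} {r}")
    if r: break
E
```

```text
0.205 False t8.65 tcp [0.5071 0.1707 0.2048] yaw -1.100 F [-0.29 -0.71 -2.88] M [ 0.02 -0.04 -0.07] w 0.0192
0.198 False t8.97 tcp [0.5068 0.1706 0.1976] yaw -1.100 F [ 1.15 -0.48 -2.85] M [ 0.01 -0.08  0.01] w 0.0192
0.191 False t9.30 tcp [0.5069 0.1706 0.1905] yaw -1.100 F [-0.52  0.12 -2.27] M [0.02 0.05 0.03] w 0.0193
0.184 False t9.62 tcp [0.5069 0.1706 0.1836] yaw -1.100 F [ 0.34  0.6  -2.18] M [-0.02  0.03 -0.01] w 0.0192
0.177 False t9.95 tcp [0.5069 0.1706 0.1765] yaw -1.100 F [-0.53 -0.33 -2.62] M [ 0.01  0.04 -0.02] w 0.0194
0.172 False t10.22 tcp [0.5069 0.1706 0.1716] yaw -1.100 F [ 0.59  0.19 -2.08] M [-0.07  0.02  0.02] w 0.0194
```

```bash
python3 - <<'E'
from h import *
h=[.5072,.1707]
r=manip.move_straight([*h,.1615],vel=.015,threshold=4); st(f"{r}")
manip.wait(.1); st()
E
```

```text
True t10.68 tcp [0.5074 0.1707 0.1668] yaw -1.100 F [-0.59 -0.76  3.61] M [0.02 0.08 0.01] w 0.0193
 t10.78 tcp [0.5074 0.1707 0.1668] yaw -1.100 F [ 0.36 -0.25  5.94] M [-0.    0.04 -0.01] w 0.0191
```

```bash
cat >> h.py <<'E'
H=[.5072,.1707]
def probe(zmin,zback):
    "lower loose fingers on to the flange, return height of touch, go back up"
    p=manip.get_tcp_pos()
    r=manip.move_straight([*H,zmin],vel=.02,threshold=3.0); z=manip.get_tcp_pos()[2]; F=manip.get_ft_force()[2]
    manip.move_straight([*H,zback],vel=.06); return r,round(float(z),4),round(float(F),1)
def turn(d):
    q=np.array(manip.get_joint_pos()); q[5]-=d; manip.move_j(q)
E
python3 - <<'E'
from h import *
manip.grip(.023); manip.wait(.2); st("loose")
print(probe(.155,.168)); st()
E
```

```text
loose t11.20 tcp [0.5056 0.1703 0.1647] yaw -1.100 F [0.51 0.09 0.16] M [-0.01  0.01 -0.02] w 0.0228
(True, 0.1605, 4.7)
 t11.85 tcp [0.5076 0.1707 0.1684] yaw -1.100 F [-1.15 -0.5  -0.26] M [ 0.01 -0.05  0.02] w 0.0232
```

```bash
python3 - <<'E'
from h import *
z=.169
y=-1.1
for k in range(4):
    y+=.2; t0=manip.get_time_s(); manip.movep([*H,z],down(y)); dt=manip.get_time_s()-t0
manip.wait(.2); st("dt %.2f"%dt)
print(probe(.152,z)); st()
E
```

```text
dt 0.31 t13.28 tcp [0.5071 0.1707 0.1689] yaw -0.302 F [-0.27  0.3  -0.27] M [-0.01  0.01  0.06] w 0.0229
(True, 0.1617, 3.0)
 t14.07 tcp [0.5073 0.1708 0.1693] yaw -0.300 F [ 0.44 -0.08  1.24] M [-0.03  0.02  0.  ] w 0.0233
```

```bash
python3 - <<'E'
from h import *
z=.170
y=-.3
for k in range(10):
    y+=.15; manip.movep([*H,z],down(y)); manip.wait(.15)
    p=probe(.152,z); print(round(y,2),p)
    if p[1]<.159 or not p[0]: break
st()
E
```

```text
-0.15 (True, 0.162, 2.5)
0.0 (True, 0.1622, 2.0)
0.15 (True, 0.1618, 1.9)
0.3 (True, 0.1572, 3.1)
 t19.20 tcp [0.5073 0.1707 0.1704] yaw 0.300 F [ 1.22 -0.35  0.2 ] M [ 0.01 -0.04 -0.01] w 0.0231
```

```bash
python3 - <<'E'
from h import *
z=.164; y=.3
while y>-2.2+1e-6:
    y-=.25; z-=.25*.00191; manip.movep([*H,z],down(y))
st("stroke1")
p=probe(z-.012,z); print(p,"gap~",p[1]-.137)
E
```

```text
stroke1 t22.70 tcp [0.5074 0.1708 0.1594] yaw -2.194 F [0.62 1.24 1.05] M [ 0.13 -0.08  0.05] w 0.0232
(True, 0.1528, 1.8) gap~ 0.01579999999999998
```

```bash
python3 - <<'E'
from h import *
z=.1594
manip.grip(.08); manip.movep([*H,z],down(-.6)); manip.movep([*H,z],down(1.03)); manip.grip(.023); st("re")
y=1.03; z=.1594
while y>-2.0+1e-6:
    y-=.25; z-=.25*.00191; manip.movep([*H,z],down(y))
st("stroke2")
p=probe(z-.012,z); print(p,"gap~",p[1]-.137)
E
```

```text
re t27.41 tcp [0.5073 0.1708 0.1594] yaw 1.030 F [0.45 0.66 0.92] M [ 0.06 -0.01  0.05] w 0.0230
stroke2 t31.96 tcp [0.5074 0.1708 0.1534] yaw -2.214 F [0.67 0.75 0.96] M [ 0.14 -0.05  0.03] w 0.0229
(True, 0.1468, 2.3) gap~ 0.009800000000000003
```

```bash
python3 - <<'E'
from h import *
z=.1534
manip.grip(.08); manip.movep([*H,z],down(-.6)); manip.movep([*H,z],down(1.0)); manip.grip(.023); st("re")
y=1.0
for k in range(4):
    y-=.22; z-=.22*.00191; manip.movep([*H,z],down(y))
st("stroke3")
p=probe(z-.012,z-.003); print(p,"gap~",p[1]-.137)
manip.grip(0.0); manip.wait(.5); st("held")
for n in("scene","top"):
    cv2.imwrite(f"pics/{n}4.png",manip.get_image(n)[:,:,::-1])
E
```

```text
re t36.66 tcp [0.5073 0.1708 0.1535] yaw 1.000 F [ 0.03 -0.03 -0.37] M [ 0.05 -0.07  0.03] w 0.0229
stroke3 t37.96 tcp [0.5073 0.1706 0.1517] yaw 0.126 F [1.3  0.38 0.81] M [ 0.17 -0.1   0.06] w 0.0228
(True, 0.1454, 0.5) gap~ 0.00839999999999999
held t39.33 tcp [0.5075 0.1706 0.1488] yaw 0.120 F [ 2.87 -1.57 -0.23] M [-0.24 -0.55 -0.02] w 0.0191
```

View pics/top4.png

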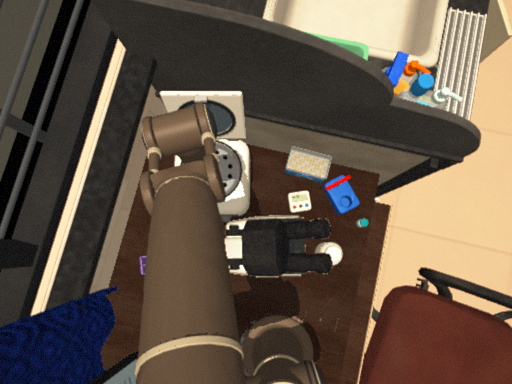

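View pics/scene4.png

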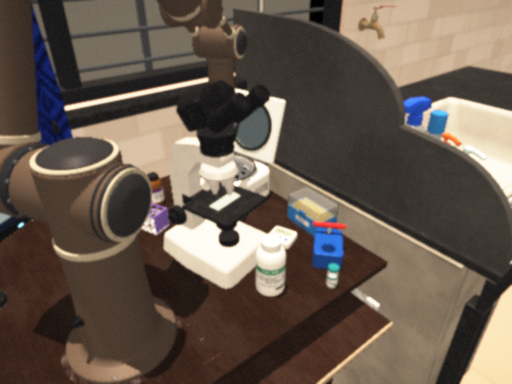

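```bash
python3 - <<'E'
from h import *
st(); print(np.abs(manip.get_qvel()).max()); manip.sign_off()
E
```

```text
t39.43 tcp [0.5074 0.1706 0.1488] yaw 0.120 F [ 3.39 -1.   -1.33] M [-0.29 -0.6  -0.06] w 0.0191
0.0013897905584694646
the job is handed in; nothing more can be done
```

The bolt is in the rotor's bore, started by about one turn, and the job was handed in at about 39.4 s of the 72 s with the fingers firmly on the bar grip.

- **Into the bore:** I lifted the bolt out of the stand and slid it down the bore. No side force showed until it rested on the thread at a gap of about 23.7 mm.
- **Finding the thread:** I turned it backward with slack fingers. Between turns I touched the flange with the fingertips to measure its height. It climbed to a gap of about 25.2 mm, then dropped to about 20.2 mm.
- **One turn forward:** I made the turn in three strokes, re-gripping twice. The touched gaps were about 15.8, 9.8 and finally 8.4 mm, against the nominal 8 mm.

**Last checks:** The fingers read 19.1 mm on the bar, the arm was still, and the wrist force was about 4 N. In the last pictures, the tip box, timer and vial were where they started. The amber bottle showed only in the scene view, where it looked in place.

**Not confirmed:**
- The gaps come from touch and are good to about 0.5 mm. The touched height before the drop was nearer 25 mm than the stated 26 mm, so step 1 (24.7 to 27 mm) was met with only a small margin.
- The arm and the microscope hid the hub in both pictures, so I could not check the bolt's final seat or uprightness by eye.
- The scene camera put the bolt about 1 pixel off the top camera. I went by the top camera, and the bolt entered the bore without side load.

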